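Pin the press stand and hold the caul flush on its sloped bed

ROBOT

A 7-joint arm with a two-finger parallel gripper is mounted at the origin on the work surface. World frame = base frame: x ahead of the robot, y to its left, z up, the work surface at z = 0. Lengths are in m, angles in rad, forces in N, time in s.
With the tool pointing down it reaches from about 0.35 to 0.9 m from the base axis. Payload 8.1 kg.
Tool frame: the origin (TCP) lies midway between the tips of the shut fingers; the grasp point (between the pads) lies 19 mm behind it; z points along the fingers, y is the direction in which the jaws open and shut (so a half turn about z gives the same grasp; the last joint's range is limited). The gripper opens to 85 mm and grips with 20 to 120 N. Pads are 22 mm wide; open, the fingers measure 114 mm over their backs; the gripper's body (76 mm by 85 mm) begins 54 mm behind the grasp point. The pads swing forward as they close: fully open they stand 13 mm farther back than shut.
Start: joints at [1.195, 0.434, 0.025, 1.573, -0.012, 1.134, -0.075], TCP at [0.168, -0.602, 0.231] pointing down, gripper open.
Joint ranges: [-2.62, 2.62], [-0.44, 2.09], [-1.27, 1.32], [0.08, 2.57], [-1.32, 4.46], [0.12, 2], [-2.74, 2.74]. Speed limits (rad/s): [2.22, 2.22, 3.01, 3.01, 3.14, 3.14, 3.14].

INTERFACE

Orientations are given as [roll, pitch, yaw] about the fixed x, y, z axes, in that order (R = Rz(yaw) Ry(pitch) Rx(roll)).
In Python, from bench import ctrl, camera, get_calibration, close_job gives the robot as it stands.
- The arm moves only by the shell command python3 -m jog 'ROWS'. ROWS is JSON, a list of rows, each a list of 5 numbers: the closure, from 0 (fully open) to 1 (shut), then the shift along the tool's x, y, z in units of 30 mm (1.0 is 30 mm), then the turn about the tool's z in units of 5 degrees (1.0 is 5 degrees). In form: [[hand, dx, dy, dz, spin], ...]. A call has 1 to 8 rows; each row is the pose to reach, as a shift and turn from the pose commanded when the call began, along the tool's axes at that moment; what a row does not reach only later rows make up. A row lasts 1/12 s, in which the tool goes at most 41.7 mm and 7.16 degrees, less where a joint would pass 70% of its speed; a pose out of reach is approached as far as the arm can. A call with a gripper value outside its range is refused whole. The fingers move at their own pace and stop on an object; the grip force is fixed at half the most. Time passes only in rows, so rows that repeat a pose let the fingers close. It gives the time, the measured TCP pose, the force and the opening at its end, in the units of the state.
- ctrl.get_obs(): the state, without advancing time (a new reading comes with each control period).
- camera(name): name is "scene" or "top" or "wrist"; returns the picture (400x640x3 uint8, blue, green, red); there is no depth.
- get_calibration(name): a dict with "vfov" (degrees; the focal length in pixels is half the picture's height over the tangent of half this angle, whatever the lens; pixels are square), "cx", "cy" (the principal point, pixels), "k1" (the pictures are not rectified: a ray, as slopes to the right and down, at radius r is drawn at 1 + k1 r^2 times it, then the intrinsics apply), "cam_to_world" (4x4, takes a point from camera to world coordinates). Camera axes: x right, y down, z forward; pixel columns grow to the right and rows downward; lengths in m; the calibration is good to about 2 mm. A picture is of the moment at which its call begins: read the wrist's pose just before it. get_calibration takes no time and is no camera call; for the wrist camera it gives the pose at the moment of the call.
- close_job(): hands the job in, once; it reports no verdict.
The state is a dict: "clock": time; "joints": joint angles; "qd": joint speeds; "effort": joint torques, N m; "ee_pos": TCP position; "eef_rot": TCP orientation; "force": force on the tool from outside, world axes, zero at the start; "moment": the same for the moment, N m; "grip_width": opening from 0.0 (shut) to 1.0 (fully open).
Only numpy, scipy, OpenCV 4.12 (cv2) and the standard library are available. Lean on these libraries where they do the work, as an engineer would, in place of code of your own. Each camera call takes 0.05 s, during which the arm holds its last target.

TASK

Lock the press stand by dropping the steel pin fully home through the ear and the carriage tongue, and let go of the pin. Then pick up the wooden pressing caul by its rib, tilt it to the slope of the stand's bed and, without changing that slope, hold it flush on the veneer panel, centred with the long edges of caul and panel parallel, pushing the sprung bed in about half of its 12 mm travel. Finish like that, still gripping the caul and pushing steadily; leave the jar, the screwdriver and the offcut where they are.

Things in the scene. Friction and masses are not known exactly. Their poses are not given: they have to be found in the camera images.
- rig: Press stand, fixed to the bench: plywood board 270 (x) x 150 (y) x 16 mm, with a steel fork at its robot-side end and, behind it, a carriage with a sloped bed. Origin at the centre of the board's underside; z up, x along the stand away from the robot, y across
- rig_hole (a point): centre of the pin hole's mouth in the top of the steel ear of the stand's fork (ear 44 x 58 mm, 10 mm thick, top 56 mm above the bench); axes as rig. The vertical 14 mm hole goes through the ear and the aluminium carriage tongue (12 mm thick, its top 12 mm below this point), with 40 mm of free depth below this point. The two holes are in line at the start
- carriage (a joint): travel in m of the aluminium carriage along the stand's x; it carries the sloped frame and bed. 0 = pin holes in line (the start). It slides with only 1.5 N of friction up to 40 mm away from the robot (10 mm the other way), so pushing on the bed shoves it away unless the pin is in
- bed_face (a point): centre of the upper face of the sloped bed, a plywood plate 130 (x) x 110 (y) x 14 mm with a dark veneer panel 100 (x) x 80 (y) mm at its centre. z = outward normal, up and towards the robot; x up the slope, y across. The slope differs from start to start, 17 to 36 degrees from level. 100 to 125 mm along the stand beyond the pin hole, 118 to 138 mm above the bench. It sinks with the bed
- bed (a joint): how far the bed is pushed in along its normal, m: 0 = out (start), 0.012 = bottomed on its stop. Springs: about 3 N to start it, then 1 N per mm (about 9 N at 6 mm)
- frame_top (a point): middle of the upper end of the wooden tilting frame under the bed (150 x 122 x 12 mm), x up the slope. Its hinge is very stiff (6 N m) and stays at the slope as set
- pin_foot (a point): lower end of the loose steel pin (120 g), z along the pin towards its head. Shank 12 mm in diameter, 36 mm long, 3 mm chamfer at the foot; then a collar 26 mm wide, 5 mm thick, that stops on the ear when fully home; then a round grip 18 mm wide, 32 mm tall. It starts upright in a hole of a wooden block 80 x 70 x 45 mm fixed to the bench, collar on the block's top, 36 mm deep
- pin_grip (a point): middle of the round grip of the pin, 59 mm above its foot (23 mm above the underside of the collar), axes as pin_foot. The grip reaches 18 mm below and 14 mm above this point
- caul_base (a point): centre of the flat underside of the loose wooden pressing caul: a plate 100 (x) x 80 (y) x 14 mm with an upright rib on top, z out of the top. 180 to 290 g. It starts lying flat on the bench, rib up
- caul_grip (a point): grip point in the caul's rib, 40 mm above the underside, axes as caul_base. The rib is 70 mm long along x, 20 mm thick along y, and stands from 14 to 58 mm above the underside; grip it across y. Half a turn about z makes no difference
- pin: the steel pin as a whole; origin at its foot (see pin_foot)
- caul: the wooden caul as a whole; origin at the centre of its underside (see caul_base)
- jar: bystander: closed jar 68 mm wide, 85 mm tall; origin under its centre
- screwdriver: bystander: screwdriver lying on the bench; origin under its middle
- offcut: bystander: dark wood offcut 130 x 50 x 20 mm lying on the bench; origin under its centre

How it is judged:
On the way, in this order (a step that is already met when the one before it is completed fails the run):
1. the pin is fully home through ear and tongue, and released (horizontal distance between pin_foot and rig_hole below 0.005 m and z of pin_foot in the frame of rig_hole between -0.045 and -0.03 m and angle between pin_foot's own z axis and vertical below 0.12 rad and contact force between the fingers and pin below 0.1 N), for 0.2 s.
2. the caul is carried clear of bench and bed in the fingers (height (world z) of caul_base above 0.07 m and contact force between the fingers and caul above 1 N and contact force between caul and bed below 0.1 N), for 0.1 s.
At the end, for the whole second after the job is handed in: Pin home (foot 30-45 mm down, 5 mm, 0.12 rad), released; carriage within 4 mm, frame top 15 mm. Caul gripped (over 2 N), on the bed within 3 mm, flush 0.06 rad, centred 15 mm per axis, parallel 0.14 rad, pressing over 4 N, bed in 3 to 9.5 mm, caul under 0.02 m/s (all of step 1 and value of joint carriage between -0.004 and 0.004 m and angle between the z axis of caul_base and the z axis of bed_face, either way round below 0.06 rad and angle between the x axis of caul_base and the x axis of bed_face, either way round below 0.14 rad and x of caul_base in the frame of bed_face between -0.015 and 0.015 m and y of caul_base in the frame of bed_face between -0.015 and 0.015 m and z of caul_base in the frame of bed_face between -0.003 and 0.003 m and value of joint bed between 0.003 and 0.0095 m and contact force between caul and bed above 4 N and contact force between the fingers and caul above 2 N and distance of frame_top from where it was at the start of the episode below 0.015 m and linear speed of caul below 0.02 m/s); the arm keeps its last pose, push and grip.
It fails at once if the jar is moved more than 30 mm (distance of jar from where it was at the start of the episode above 0.03 m).
It fails at once if the screwdriver is moved more than 30 mm (distance of screwdriver from where it was at the start of the episode above 0.03 m).
It fails at once if the offcut is moved more than 30 mm (distance of offcut from where it was at the start of the episode above 0.03 m).
It also fails if it takes over 67 s, if anything falls off the work surface, if the arm or the gripper's body presses on something with over 40 N, if the wrist force passes 120 N, or if a joint passes its speed limit or range.

## Working session

There is one attempt and no reset: what is moved stays moved. The work goes in short steps, Python scripts to look and compute and a shell command to move; the robot and the scene stay as the last step left them, time stands still between calls to the robot, and variables do not carry over. Pictures are saved under pics/ and viewed, and the job is handed in when it is done.

```bash
ls -la; mkdir -p pics; cat > h.py <<'E'
import numpy as np, cv2
from bench import ctrl, camera, get_calibration, close_job
def K(c,shape=(400,640)):
    f=shape[0]/2/np.tan(np.radians(c['vfov'])/2); return f
def ray(c,u,v):
    f=K(c); xd=np.array([(u-c['cx'])/f,(v-c['cy'])/f]); x=xd.copy()
    for _ in range(50):
        x=xd/(1+c['k1']*(x@x))
    T=np.array(c['cam_to_world']); d=T[:3,:3]@np.array([x[0],x[1],1.]); return T[:3,3],d
def atz(c,u,v,z):
    o,d=ray(c,u,v); return o+d*(z-o[2])/d[2]
def proj(c,P):
    T=np.array(c['cam_to_world']); P=np.atleast_2d(P); q=(P-T[:3,3])@T[:3,:3]
    x=q[:,:2]/q[:,2:]; r2=(x**2).sum(1,keepdims=True); x=x*(1+c['k1']*r2)
    return x*K(c)+[c['cx'],c['cy']]
def tri(obs):
    A=np.zeros((3,3));b=np.zeros(3)
    for c,u,v in obs:
        o,d=ray(c,u,v); d=d/np.linalg.norm(d); M=np.eye(3)-np.outer(d,d); A+=M;b+=M@o
    return np.linalg.solve(A,b)
E
python3 - <<'E'
from h import *
import json
for n in ['scene','top','wrist']:
    c=get_calibration(n); im=camera(n); cv2.imwrite(f'pics/{n}0.png',im)
    c={k:(np.array(v).tolist()) for k,v in c.items()}; json.dump(c,open(f'{n}0.json','w'))
    print(n,im.shape,c)
print(ctrl.get_obs())
E
```

```text
total 12
drwxr-xr-x  3 agent agent 4096 Dec  7 05:49 .
drwxr-xr-x 23 root  root  4096 Dec  7 05:49 ..
drwxr-xr-x  2 agent agent 4096 Dec  7 05:49 pics
scene (400, 640, 3) {'vfov': 42.31549635832289, 'cx': 333.47401957503007, 'cy': 198.1620341185623, 'k1': -0.15377899359606692, 'cam_to_world': [[-0.34904695104689515, 0.6883687148397807, -0.6358574827700739, 1.4313719262719957], [0.937094859320075, 0.25320295386077246, -0.24029458752137567, 0.34974168604239975], [-0.0044102835231866, -0.6797328714914471, -0.7334465030342954, 1.0442935656875534], [0.0, 0.0, 0.0, 1.0]]}
top (400, 640, 3) {'vfov': 57.856541951982265, 'cx': 319.1564086609018, 'cy': 195.70719393532548, 'k1': 0.021028600589463597, 'cam_to_world': [[0.01687898869430457, -0.9947202248912387, 0.10122634999337332, 0.5272632045588925], [-0.9998561650823525, -0.01696011935459199, 5.9146336643665715e-05, 0.03903481758244362], [0.001657976920429624, -0.10121278844000582, -0.9948634190524496, 0.933119995619822], [0.0, 0.0, 0.0, 1.0]]}
wrist (400, 640, 3) {'vfov': 61.52828012942969, 'cx': 322.34909607429313, 'cy': 200.5599283030178, '
[... 323 characters left out ...]
]]}
{'clock': 0.15, 'joints': array([ 1.19539756,  0.43505003,  0.02497498,  1.57385219, -0.01160149,
        1.13396072, -0.07513355]), 'qd': array([ 9.78802409e-04, -3.08714094e-04, -7.02278984e-05, -3.41351927e-03,
       -4.62311157e-04,  1.50157287e-03,  1.60502897e-04]), 'effort': array([ 1.59799412e-03, -6.70886564e+01,  1.02606811e+00, -3.16449952e+01,
        1.57467654e-02,  9.08684393e-03,  4.48012179e-05]), 'ee_pos': array([ 0.16825524, -0.60156139,  0.23072814]), 'eef_rot': array([-3.14047206e+00,  1.02875682e-04,  2.72695593e-01]), 'force': array([-0.75659503,  0.18934249, -0.18383156]), 'moment': array([ 0.05150791, -0.03914004, -0.02525431]), 'grip_width': 1.0029496534927236}
```

View pics/top0.png

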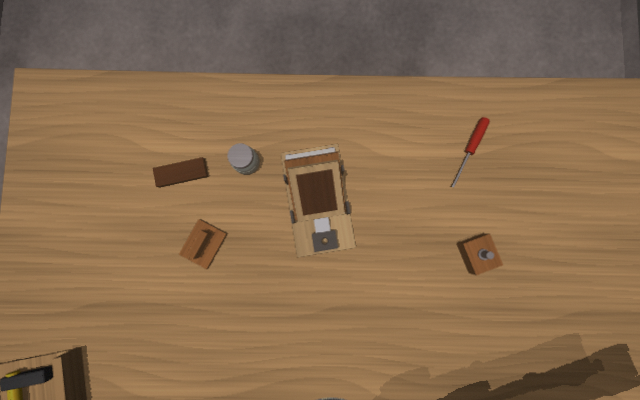

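View pics/scene0.png

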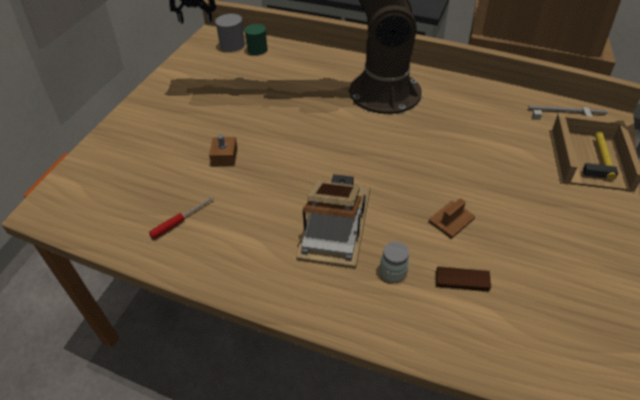

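View pics/wrist0.png

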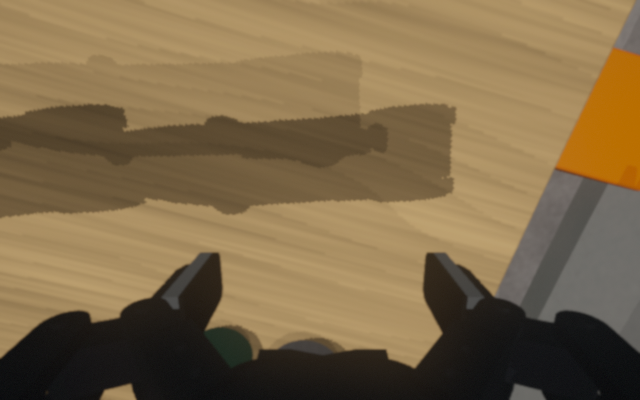

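```bash
python3 - <<'E'
from h import *
t=cv2.imread('pics/top0.png'); s=cv2.imread('pics/scene0.png')
def crop(im,x,y,w,h,k,n): cv2.imwrite(n,cv2.resize(im[y:y+h,x:x+w],None,fx=k,fy=k,interpolation=cv2.INTER_CUBIC))
crop(t,265,135,110,130,4,'pics/c1.png')
a=cv2.resize(t[225:285,450:510],None,fx=6,fy=6,interpolation=cv2.INTER_CUBIC)
b=cv2.resize(t[215:275,175:235],None,fx=6,fy=6,interpolation=cv2.INTER_CUBIC)
cv2.imwrite('pics/c2.png',np.hstack([a,b]))
crop(s,290,165,100,110,5,'pics/c3.png')
E
```

```text
(no output)
```

View pics/c1.png

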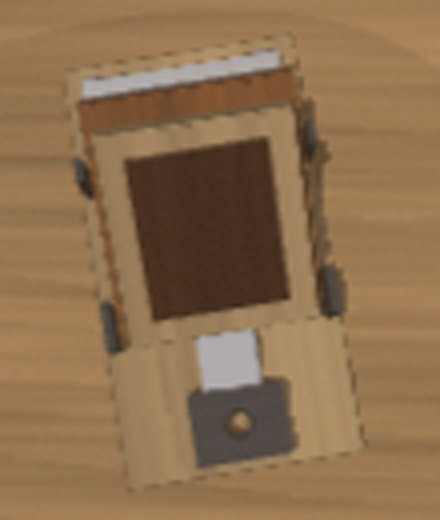

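View pics/c2.png

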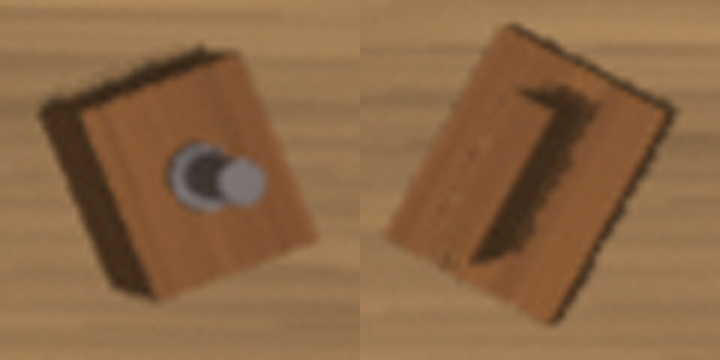

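View pics/c3.png

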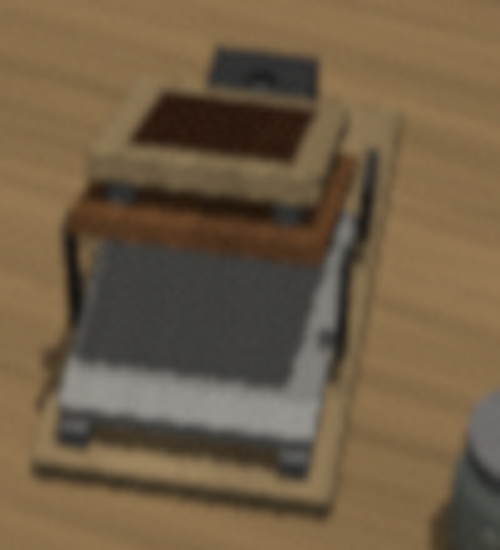

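```bash
cat > m.py <<'E'
from h import *
import json
from scipy.optimize import least_squares
T=json.load(open('top0.json'));S=json.load(open('scene0.json'))
def uc(p,k,ox,oy): p=np.array(p,float); return (p+.5)/k-.5+[ox,oy]
pin=uc([[241,182],[205,177]],6,450,225)
print('pin top',atz(T,*pin[0],.082),'collar',atz(T,*pin[1],.050))
cc=uc(np.array([[512,25],[675,108],[552,322],[385,237]])-[360,0],6,175,215)
C=np.array([atz(T,*p,.014) for p in cc]);print('caul corners',C,'mean',C.mean(0))
print('sides',[np.linalg.norm(C[i]-C[i-1]) for i in range(4)])
d=C[0]-C[3]; d2=C[1]-C[0]
print('yaws deg',np.degrees(np.arctan2(d[1],d[0])),np.degrees(np.arctan2(d2[1],d2[0])))
h=atz(T,*uc([239,423],4,265,135),.056);print('hole',h)
B=uc([[130,488],[362,450],[295,35],[68,72]],4,265,135)
Bc=np.array([atz(T,*p,.016) for p in B]);print('board',Bc, [np.linalg.norm(Bc[i]-Bc[i-1]) for i in range(4)])
e=Bc[3]-Bc[0];e2=Bc[2]-Bc[1];print('rig yaw',[np.degrees(np.arctan2(v[1],v[0])) for v in(e,e2)],Bc.mean(0))
vt=uc([[127,160],[270,138],[290,298],[153,321]],4,265,135)  # up-left(+x,+y), up-right(+x,-y), low-right, low-left
vs=uc([[160,93],[313,106],[296,160],[133,139]],5,290,165) # far side (robot): ...
L=np.array([[.05,.04,0],[.05,-.04,0],[-.05,-.04,0],[-.05,.04,0]])
# scene: camera looks from +x; image left = ? 
def pose(p):
    yaw,sl=p[3],p[4]
    Rz=np.array([[np.cos(yaw),-np.sin(yaw),0],[np.sin(yaw),np.cos(yaw),0],[0,0,1]])
    x=np.array([np.cos(sl),0,np.sin(sl)]);z=np.array([-np.sin(sl),0,np.cos(sl)]);R=Rz@np.stack([x,[0,1,0],z],1)
    return R,np.array(p[:3])
def W(p): R,t=pose(p);return L@R.T+t
# scene order: far-left = low,-y ; far-right = low,+y ; near-right = up,+y; near-left=up,-y
so=[2,3,0,1]
def res(p): w=W(p);return np.r_[(proj(T,w)-vt).ravel(),(proj(S,w[so])-vs).ravel()]
r=least_squares(res,[.55,.03,.13,.17,.45]);print('bed',r.x,np.degrees(r.x[3:]),'rms',np.sqrt((r.fun**2).mean()));print(r.fun.round(1))
R,t=pose(r.x); 
d=t-h; print('along/across from hole',d[0]*np.cos(r.x[3])+d[1]*np.sin(r.x[3]),-d[0]*np.sin(r.x[3])+d[1]*np.cos(r.x[3]))
E
python3 m.py
```

```text
pin top [ 0.48281701 -0.35817268  0.082     ] collar [ 0.48284145 -0.35887015  0.05      ]
caul corners [[0.557068   0.33964375 0.014     ]
 [0.52336363 0.26966785 0.014     ]
 [0.43418994 0.31670226 0.014     ]
 [0.46805889 0.38773204 0.014     ]] mean [0.49567012 0.32843648 0.014     ]
sides [np.float64(0.1011686964453505), np.float64(0.07766989348011084), np.float64(0.10081757574368289), np.float64(0.07869139539845309)]
yaws deg -28.380693359824786 -115.71810709731906
hole [0.50874053 0.02471312 0.056     ]
board [[ 0.46641963  0.09163124  0.016     ]
 [ 0.49241329 -0.05336749  0.016     ]
 [ 0.75735138 -0.00827718  0.016     ]
 [ 0.73050359  0.13767139  0.016     ]] [np.float64(0.2680672184285561), np.float64(0.14731022642699815), np.float64(0.2687477047210733), np.float64(0.1483974031196277)]
rig yaw [np.float64(9.889496058714911), np.float64(9.658728379725902)] [0.61167197 0.04191449 0.016     ]
bed [0.61523106 0.04401743 0.13551818 0.19049343 0.55746159] [10.91446962 31.9401962 ] rms 0.590657933988603
[-1.1  0.5 -0.3 -0.3  0.4 -0.   0.1  0.3  0.1 -0.4  0.7  0.7 -0.5 -0.2
 -1.5  0. ]
along/across from hole 0.10821935882844885 -0.001208166248444241
```

```bash
python3 -m jog '[[0,6,-2.5,0,1.1],[0,6,-2.5,0,1.1],[0,9,-4,0,1.1],[0,12.2,-5,0.5,1.1],[0,12.2,-5,1,1.1],[0,12.2,-5,1.5,1.1],[0,12.2,-5,1.5,1.1],[0,12.2,-5,1.5,1.1]]'
```

```text
clock: 0.82
ee_pos: [0.43, -0.397, 0.1991]
eef_rot: [3.141, -0.0, 0.177]
force: [0.0, -0.6, -0.1]
grip_width: 0.999
```

```bash
python3 -m jog '[[0,0,0,0,0],[0,0,0,0,0]]'
```

```text
clock: 0.98
ee_pos: [0.431, -0.3956, 0.1985]
eef_rot: [-3.14, 0.0, 0.183]
force: [-0.9, -0.7, 0.2]
grip_width: 1.003
```

```bash
cat > w.py <<'E'
import sys; from h import *; import json
n=sys.argv[1]; cam=sys.argv[2] if len(sys.argv)>2 else 'wrist'
c=get_calibration(cam); o=ctrl.get_obs(); im=camera(cam)
cv2.imwrite(f'pics/{n}.png',im)
c={k:(np.array(v).tolist()) for k,v in c.items()}; c['ee']=o['ee_pos'].tolist(); c['rot']=o['eef_rot'].tolist(); json.dump(c,open(f'{n}.json','w'))
print(o['clock'],o['ee_pos'].round(4),o['eef_rot'].round(4),o['force'].round(2),round(o['grip_width'],3))
E
python3 w.py w1
```

```text
0.9833 [ 0.431  -0.3956  0.1985] [-3.1397e+00  1.0000e-04  1.8260e-01] [-0.94 -0.69  0.23] 1.003
```

View pics/w1.png

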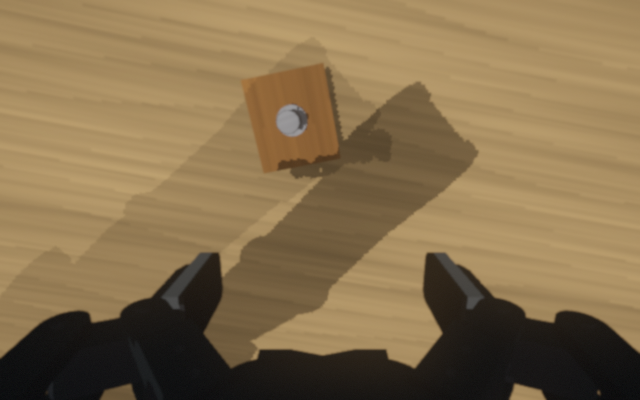

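```bash
python3 - <<'E'
from h import *
t=cv2.imread('pics/w1.png')
cv2.imwrite('pics/w1c.png',cv2.resize(t[50:190,220:360],None,fx=4,fy=4,interpolation=cv2.INTER_CUBIC))
E
```

```text
(no output)
```

View pics/w1c.png

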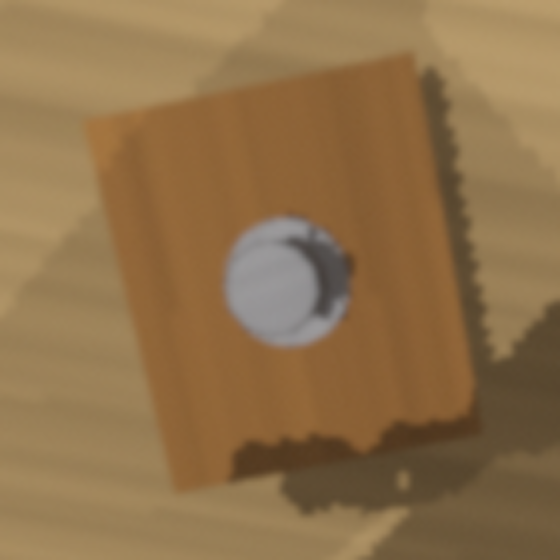

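```bash
cat > d.py <<'E'
from h import *
def delta(x,y,z,o=None):
    """commanded shift units from measured pose"""
    from scipy.spatial.transform import Rotation as Ro
    o=o or ctrl.get_obs(); R=Ro.from_euler('xyz',o['eef_rot']).as_matrix()
    d=R.T@(np.array([x,y,z])-o['ee_pos']); return (d/.03).round(3), np.degrees(o['eef_rot'][2]).round(2)
E
python3 - <<'E'
from d import *; import json
c=json.load(open('w1.json'))
for p,z in (((273,289),.082),((287,282),.05)):
    u=(np.array(p)+.5)/4-.5+[220,50]; print(atz(c,*u,z))
print(delta(.4825,-.3585,.15))
E
```

```text
[ 0.48167186 -0.3611861   0.082     ]
[ 0.48184889 -0.36086474  0.05      ]
(array([ 1.985, -0.968,  1.629]), np.float64(10.26))
```

```bash
python3 -m jog '[[0,1,-0.5,0,0],[0,1.96,-1.03,1,0],[0,1.96,-1.03,1.6,0],[0,1.96,-1.03,1.6,0],[0,1.96,-1.03,1.6,0]]'; python3 w.py w2
```

```text
clock: 1.45
ee_pos: [0.4794, -0.3589, 0.1508]
eef_rot: [-3.141, 0.003, 0.175]
force: [0.1, -1.0, 1.2]
grip_width: 0.999
1.45 [ 0.4794 -0.3589  0.1508] [-3.1409e+00  2.6000e-03  1.7470e-01] [ 0.07 -0.99  1.23] 0.999
```

View pics/w2.png

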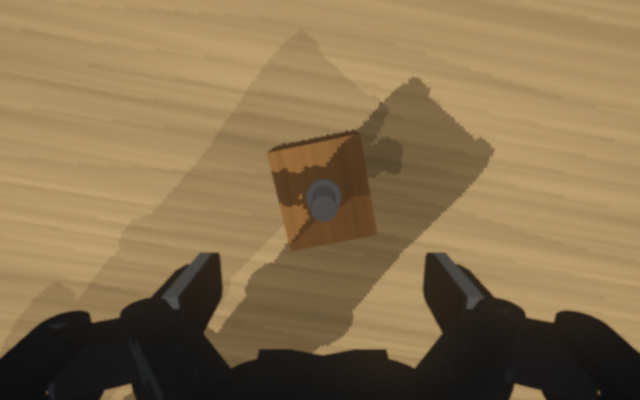

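```bash
python3 - <<'E'
from d import *; import json
c=json.load(open('w2.json'))
t=cv2.imread('pics/w2.png'); cv2.imwrite('pics/w2c.png',cv2.resize(t[170:250,280:370],None,fx=6,fy=6,interpolation=cv2.INTER_CUBIC))
for p,z in (((324,207),.082),((323,196),.05)): print(atz(c,*p,z))
print(delta(.4818,-.3605,.055))
E
```

```text
[ 0.48336075 -0.36077622  0.082     ]
[ 0.48231851 -0.3603308   0.05      ]
(array([0.066, 0.033, 3.233]), np.float64(9.96))
```

View pics/w2c.png

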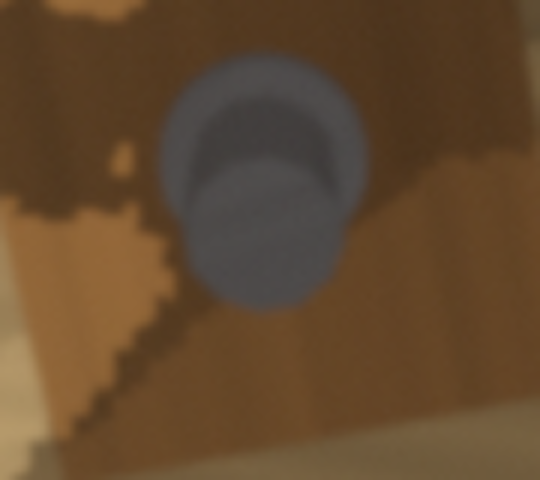

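```bash
python3 -m jog '[[0,0.09,0.03,1,0],[0,0.09,0.03,2,0],[0,0.09,0.03,3,0],[0,0.09,0.03,3.2,0],[0,0.09,0.03,3.2,0],[0,0.09,0.03,3.2,0]]' && python3 -m jog '[[1,0,0,0,0],[1,0,0,0,0],[1,0,0,0,0],[1,0,0,0,0],[1,0,0,0,0],[1,0,0,0,0],[1,0,0,0,0],[1,0,0,0,0]]'
```

```text
clock: 2.0
ee_pos: [0.4842, -0.3597, 0.0572]
eef_rot: [3.14, -0.001, 0.175]
force: [0.5, 0.2, 0.3]
grip_width: 0.997
clock: 2.67
ee_pos: [0.4843, -0.3582, 0.0559]
eef_rot: [3.141, -0.0, 0.177]
force: [-1.1, 0.7, 6.0]
grip_width: 0.19
```

```bash
python3 -m jog '[[1,0,0,-0.5,0],[1,0,0,-1.2,0],[1,0,0,-2.2,0],[1,0,0,-3,0],[1,0,0,-3,0],[1,0,0,-3,0]]'; python3 w.py w3; python3 -c "
from d import *
print(delta(.5087,.0247,.135))"
```

```text
clock: 3.17
ee_pos: [0.4847, -0.3585, 0.1466]
eef_rot: [3.14, -0.002, 0.177]
force: [0.0, 0.4, -2.3]
grip_width: 0.189
3.1667 [ 0.4847 -0.3585  0.1466] [ 3.1399e+00 -1.9000e-03  1.7670e-01] [ 0.04  0.4  -2.3 ] 0.189
(array([  3.057, -12.412,   0.339]), np.float64(10.13))
```

View pics/w3.png

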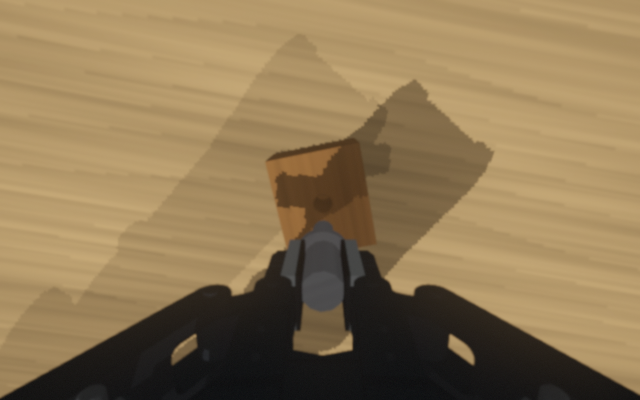

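```bash
python3 - <<'E'
from d import *; import json
c=json.load(open('w3.json'))
t=cv2.imread('pics/w3.png'); cv2.imwrite('pics/w3c.png',cv2.resize(t[180:320,260:390],None,fx=5,fy=4.2,interpolation=cv2.INTER_CUBIC))
for p,z in (((323,291),.1727),((322,203),.045)): print(atz(c,*p,z))
E
```

```text
[ 0.48310387 -0.36051693  0.1727    ]
[ 0.48252869 -0.36032017  0.045     ]
```

View pics/w3c.png

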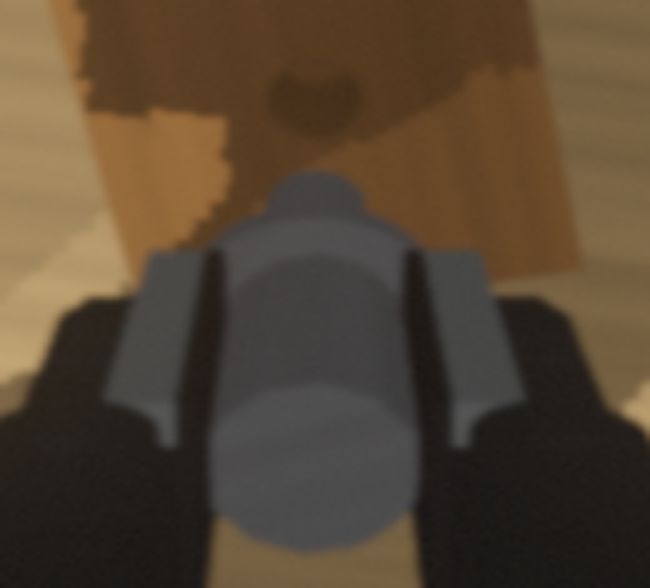

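```bash
python3 -m jog '[[1,0.5,-1.3,-0.3,0],[1,1,-2.6,-0.3,0],[1,1.2,-4,-0.3,0],[1,1.5,-5.4,-0.3,0],[1,1.7,-6.6,-0.3,0],[1,1.7,-7.8,-0.3,0],[1,1.7,-9,-0.3,0],[1,1.7,-9,-0.3,0]]'; python3 -m jog '[[1,-0.3,-1,-0.3,0],[1,-0.3,-2.2,-0.3,0],[1,-0.3,-3.4,-0.3,0],[1,-0.3,-3.4,-0.3,0],[1,-0.3,-3.4,-0.3,0]]'; python3 w.py w4;
```

```text
clock: 3.88
ee_pos: [0.4846, -0.0753, 0.1529]
eef_rot: [-3.137, 0.003, 0.186]
force: [-0.3, 0.4, -1.9]
grip_width: 0.191
clock: 4.3
ee_pos: [0.4589, 0.0173, 0.1623]
eef_rot: [-3.141, 0.002, 0.181]
force: [0.8, -0.5, -0.2]
grip_width: 0.187
4.3 [0.4589 0.0173 0.1623] [-3.1409e+00  2.1000e-03  1.8140e-01] [ 0.8  -0.53 -0.15] 0.187
```

View pics/w4.png

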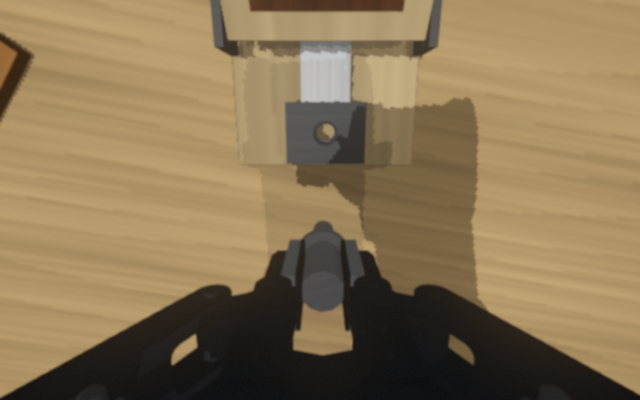

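```bash
python3 - <<'E'
from d import *; import json
c=json.load(open('w4.json'))
t=cv2.imread('pics/w4.png'); cv2.imwrite('pics/w4c.png',cv2.resize(t[0:170,200:450],None,fx=3,fy=3,interpolation=cv2.INTER_CUBIC)); cv2.imwrite('pics/w4d.png',cv2.resize(t[85:180,270:380],None,fx=6,fy=6,interpolation=cv2.INTER_CUBIC))
E
```

```text
(no output)
```

View pics/w4d.png

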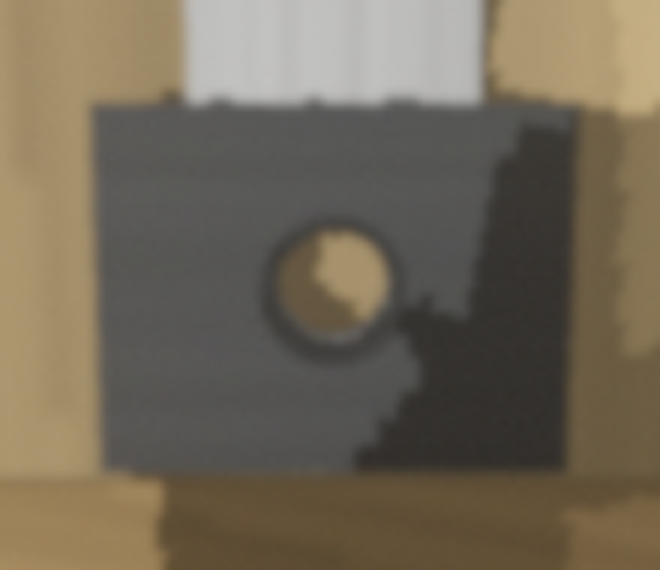

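View pics/w4c.png

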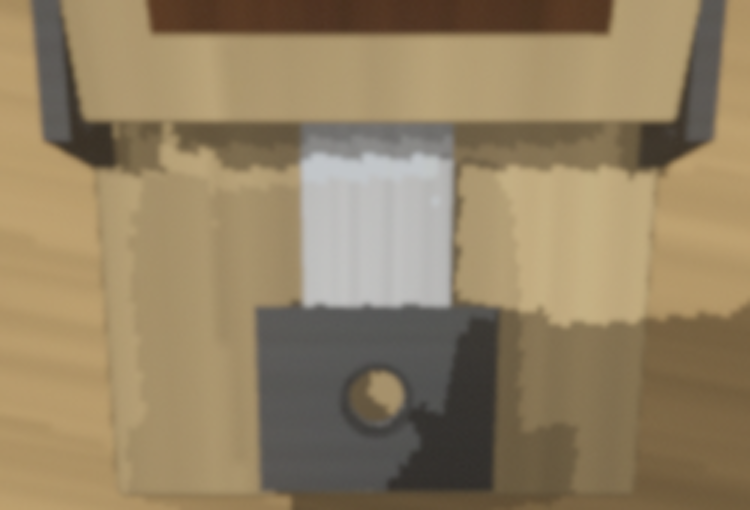

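```bash
python3 - <<'E'
from d import *; import json
c=json.load(open('w4.json'))
h=atz(c,324.9,132.9,.056);print('hole',h)
q=[atz(c,(u+.5)/6-.5+270,(v+.5)/6-.5+85,.056) for u,v in((92,105),(578,105),(568,470),(103,470))]
q=np.array(q);print(q.mean(0))
for a,b in((1,0),(2,3)): e=q[b]-q[a];print(np.linalg.norm(e),np.degrees(np.arctan2(-e[0],e[1])))
e=q[0]-q[3];print(np.linalg.norm(e))
pin=atz(c,323,291,.1623+.026);print('pin',pin,pin-c['ee'])
t=h[:2]-np.array([-.0017,-.0020]);print(t,delta(t[0],t[1],.13))
E
```

```text
hole [0.50720045 0.02292074 0.056     ]
[0.5070062 0.0224778 0.056    ]
0.05723977094289629 10.404023228352278
0.0575153015875341 10.416512863637884
0.04321531778631106
pin [0.45727796 0.01526059 0.1883    ] [-0.00161071 -0.00205664  0.02597113]
[0.50890045 0.02492074] (array([ 1.686, -0.01 ,  1.076]), np.float64(10.24))
```

```bash
python3 -m jog '[[1,0.8,0,0,0],[1,1.69,-0.01,0.6,0],[1,1.69,-0.01,1.2,0],[1,1.69,-0.01,1.6,0],[1,1.69,-0.01,1.6,0],[1,1.69,-0.01,1.6,0],[1,1.69,-0.01,1.6,0]]'; python3 w.py w5; python3 - <<'E'
from d import *
print(delta(.5089,.0249,.1))
t=cv2.imread('pics/w5.png'); cv2.imwrite('pics/w5c.png',cv2.resize(t[130:330,220:420],None,fx=3,fy=3,interpolation=cv2.INTER_CUBIC))
E
```

```text
clock: 4.93
ee_pos: [0.51, 0.0237, 0.1156]
eef_rot: [3.141, 0.0, 0.175]
force: [0.2, 0.1, -1.2]
grip_width: 0.187
4.9333 [0.51   0.0237 0.1156] [3.1413e+00 2.0000e-04 1.7540e-01] [ 0.23  0.08 -1.25] 0.187
(array([-0.039, -0.038,  0.533]), np.float64(10.07))
```

View pics/w5c.png

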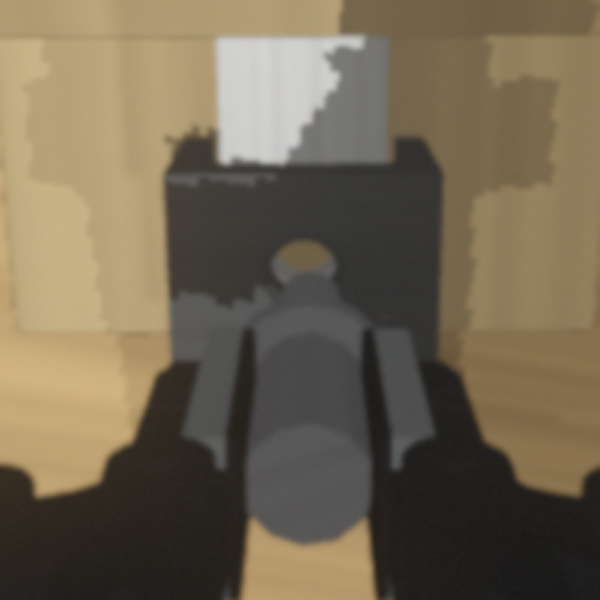

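```bash
python3 -m jog '[[1,-0.04,-0.04,0,0],[1,-0.04,-0.04,0.2,0],[1,-0.04,-0.04,0.35,0],[1,-0.04,-0.04,0.5,0],[1,-0.04,-0.04,0.5,0],[1,-0.04,-0.04,0.5,0]]'; python3 w.py w6; python3 - <<'E'
from d import *
print(delta(.5089,.0249,.067))
t=cv2.imread('pics/w6.png'); cv2.imwrite('pics/w6c.png',cv2.resize(t[130:330,220:420],None,fx=3,fy=3,interpolation=cv2.INTER_CUBIC))
E
```

```text
clock: 5.48
ee_pos: [0.5084, 0.0256, 0.1]
eef_rot: [3.141, 0.001, 0.177]
force: [0.5, 0.6, -0.3]
grip_width: 0.185
5.4833 [0.5084 0.0256 0.1   ] [3.1415e+00 5.0000e-04 1.7680e-01] [ 0.54  0.57 -0.29] 0.185
(array([0.013, 0.028, 1.107]), np.float64(10.13))
```

View pics/w6c.png

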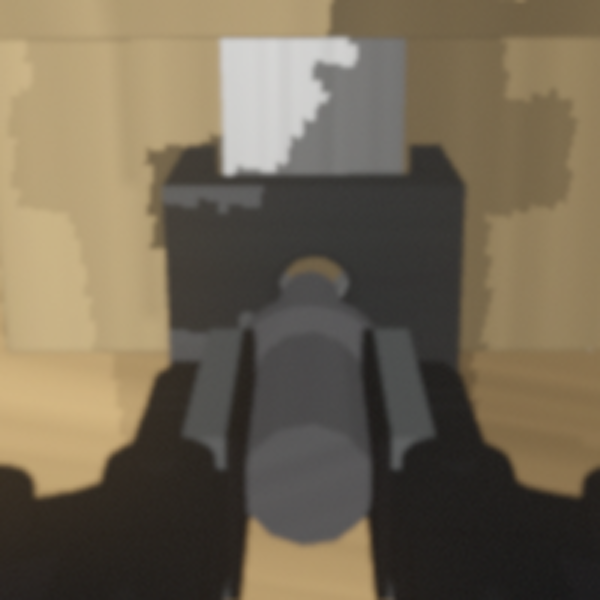

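```bash
python3 -m jog '[[1,0.01,0.03,0,0],[1,0.01,0.03,0.15,0],[1,0.01,0.03,0.3,0],[1,0.01,0.03,0.45,0],[1,0.01,0.03,0.45,0]]'; python3 -c "
from d import *
o=ctrl.get_obs();print(o['ee_pos'],o['force'],o['moment']);print(delta(.5089,.0249,.067))"
```

```text
clock: 5.95
ee_pos: [0.5084, 0.0248, 0.0858]
eef_rot: [-3.142, 0.001, 0.177]
force: [0.3, 1.2, -1.2]
grip_width: 0.191
[0.50842144 0.02476203 0.085823  ] [ 0.30918925  1.15628115 -1.24376941] [-0.02378038 -0.20604498 -0.00893554]
(array([ 0.017, -0.002,  0.627]), np.float64(10.13))
```

```bash
python3 -m jog '[[1,0,0,0.15,0],[1,0,0,0.3,0],[1,0,0,0.45,0],[1,0,0,0.58,0],[1,0,0,0.62,0],[1,0,0,0.62,0]]'; python3 -c "
from d import *
o=ctrl.get_obs();print(o['ee_pos'],o['force'],o['moment'])"
```

```text
clock: 6.45
ee_pos: [0.5087, 0.0248, 0.0678]
eef_rot: [-3.142, 0.001, 0.177]
force: [-0.0, 0.5, -1.5]
grip_width: 0.187
[0.50867307 0.02480842 0.06781416] [-0.00989615  0.50629272 -1.5293736 ] [5.00200582e-02 2.48330911e-03 4.74415640e-05]
```

```bash
python3 -m jog '[[1,0,0,0.05,0],[0.7,0,0,0.05,0],[0,0,0,0.05,0],[0,0,0,0.05,0],[0,0,0,0.05,0],[0,0,0,0,0],[0,0,0,0,0],[0,0,0,0,0]]'; python3 -m jog '[[0,0,0,-0.5,0],[0,0,0,-1.5,0],[0,-0.5,0,-2.5,0],[0,-1.2,0,-3,0],[0,-1.2,0,-3,0],[0,-1.2,0,-3,0]]'; python3 w.py w7
```

```text
clock: 7.12
ee_pos: [0.509, 0.0248, 0.0684]
eef_rot: [3.142, -0.0, 0.177]
force: [-1.1, 1.5, 0.1]
grip_width: 0.998
clock: 7.62
ee_pos: [0.4735, 0.0183, 0.1592]
eef_rot: [3.141, -0.002, 0.176]
force: [-0.3, -0.1, -0.4]
grip_width: 0.997
7.6167 [0.4735 0.0183 0.1592] [ 3.1411e+00 -2.0000e-03  1.7650e-01] [-0.3  -0.14 -0.38] 0.997
```

View pics/w7.png

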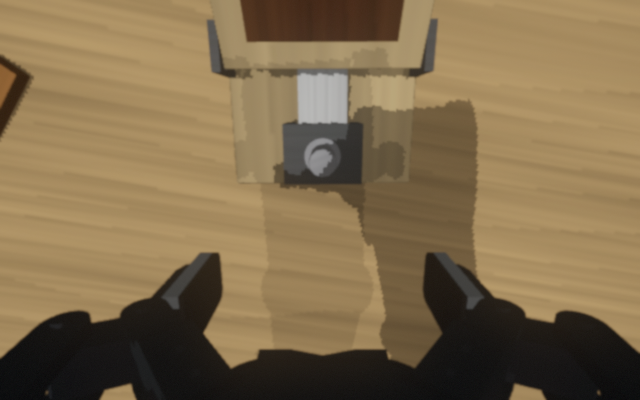

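```bash
python3 - <<'E'
from d import *; import json
t=cv2.imread('pics/w7.png'); t[0:120]=t[0:120]; cv2.imwrite('pics/w7c.png',cv2.resize(t[115:190,275:370],None,fx=6,fy=6,interpolation=cv2.INTER_CUBIC))
E
python3 w.py s7 scene; python3 w.py t7 top; python3 - <<'E'
import cv2,numpy as np
a=cv2.imread('pics/s7.png');cv2.imwrite('pics/s7c.png',cv2.resize(a[120:260,260:500],None,fx=3,fy=3,interpolation=cv2.INTER_CUBIC))
E
```

```text
7.6667 [0.4737 0.0184 0.1584] [ 3.1413e+00 -1.0000e-03  1.7650e-01] [ 0.55  0.25 -0.73] 0.996
7.7167 [0.4738 0.0185 0.1579] [ 3.1416e+00 -1.0000e-04  1.7670e-01] [ 0.06 -0.38 -0.92] 1.003
```

View pics/w7c.png

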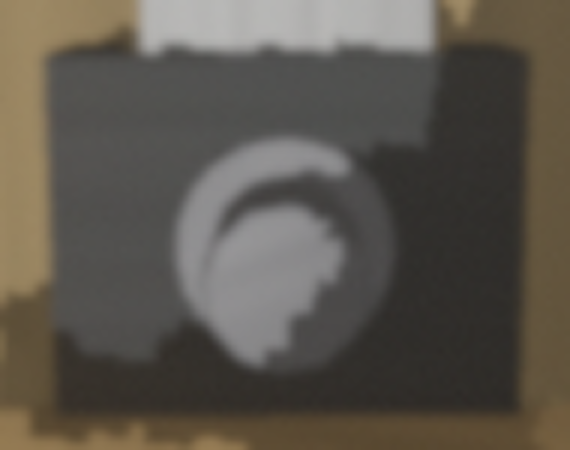

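View pics/s7c.png

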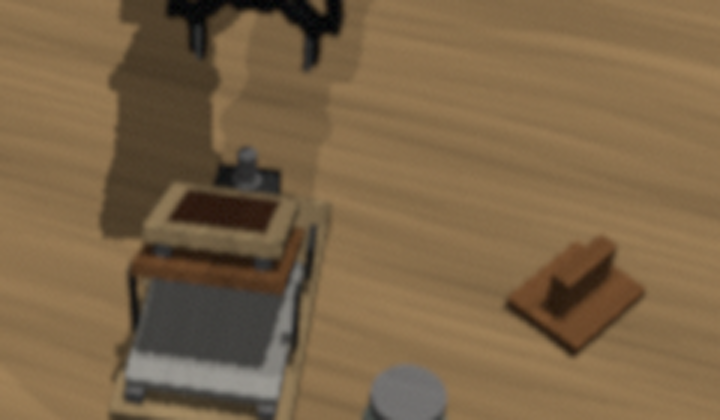

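```bash
python3 - <<'E'
from d import *; import json
c=json.load(open('w7.json'))
print(atz(c,322.1,157.1,.061),atz(c,(268.5)/6-.5+275,(285.5)/6-.5+115,.093))
E
python3 -m jog '[[0,0.3,-1.3,-0.5,1],[0,0.6,-2.6,-0.7,2],[0,0.9,-3.9,-0.7,3],[0,1.2,-5.2,-0.7,4],[0,1.5,-6.5,-0.7,5],[0,1.8,-7.8,-0.7,6],[0,1.8,-9,-0.7,7],[0,1.8,-9,-0.7,7.5]]'; python3 -m jog '[[0,0,0,0,0],[0,0,0,0,0],[0,0,0,0,0]]';python3 w.py w8
```

```text
[0.50576581 0.02269121 0.061     ] [0.50672687 0.02465285 0.093     ]
clock: 8.43
ee_pos: [0.4766, 0.3029, 0.1777]
eef_rot: [-3.139, 0.004, -0.468]
force: [0.1, 2.3, -0.3]
grip_width: 1.001
clock: 8.68
ee_pos: [0.4795, 0.2925, 0.1784]
eef_rot: [3.14, -0.0, -0.478]
force: [-0.2, -0.2, 0.3]
grip_width: 1.004
8.6833 [0.4795 0.2925 0.1784] [ 3.1397e+00 -2.0000e-04 -4.7800e-01] [-0.23 -0.16  0.31] 1.004
```

View pics/w8.png

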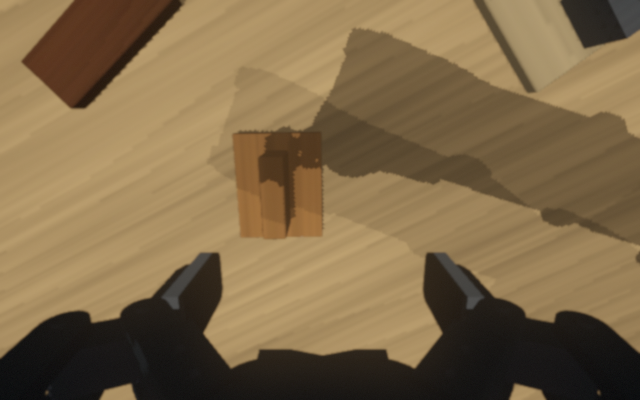

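```bash
python3 - <<'E'
from d import *
t=cv2.imread('pics/w8.png'); cv2.imwrite('pics/w8c.png',cv2.convertScaleAbs(cv2.resize(t[120:250,220:340],None,fx=5,fy=4.6,interpolation=cv2.INTER_CUBIC),alpha=1.6))
E
```

```text
(no output)
```

View pics/w8c.png

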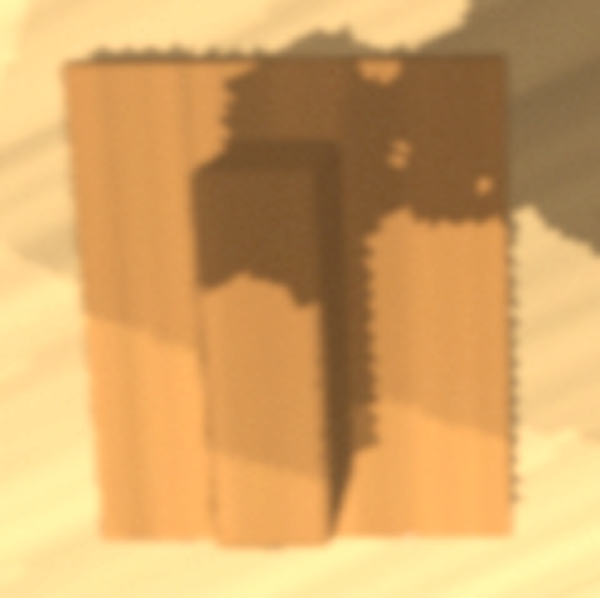

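```bash
python3 - <<'E'
from d import *; import json
c=json.load(open('w8.json'))
def P(l,z): return np.array([atz(c,(u+.5)/5-.5+220,(v+.5)/4.6-.5+120,z) for u,v in l])
for l,z in (([(193,170),(314,168),(330,545),(219,545)],.058),([(65,62),(507,57),(512,535),(103,540)],.014)):
    q=P(l,z);e=(q[0]+q[1]-q[2]-q[3])/2;f=(q[0]+q[3]-q[1]-q[2])/2
    print(q.mean(0),np.linalg.norm(e),np.linalg.norm(f),np.degrees([np.arctan2(e[1],e[0]),np.arctan2(-f[0],f[1])]))
m=P([(193,170),(314,168),(330,545),(219,545)],.058).mean(0)
print(delta(m[0]+.0016,m[1]+.002,.15),delta(m[0]+.0016,m[1]+.002,.023))
E
```

```text
[0.49424779 0.32799226 0.058     ] 0.06817870786998563 0.01867090038644652 [-26.77085869 -26.8770461 ]
[0.49402579 0.32814546 0.014     ] 0.09916842896806448 0.07919867204849457 [-27.02196141 -26.62783416]
(array([-0.1  , -1.365,  0.956]), np.float64(-27.44)) (array([-0.1  , -1.37 ,  5.189]), np.float64(-27.44))
```

```bash
python3 - <<'E'
from d import *
print(delta(.4962,.3285,.10),delta(.4962,.3285,.024))
E
python3 -m jog '[[0,-0.05,-0.7,0.5,-0.1],[0,-0.05,-1.4,1.2,-0.1],[0,-0.05,-1.4,2.2,-0.1],[0,-0.05,-1.4,2.6,-0.1],[0,-0.05,-1.4,2.6,-0.1],[0,-0.05,-1.4,2.6,-0.1]]'
python3 - <<'E'
from d import *
print(delta(.4962,.3285,.024))
E
```

```text
(array([-0.066, -1.328,  2.623]), np.float64(-27.44)) (array([-0.067, -1.332,  5.156]), np.float64(-27.44))
clock: 9.23
ee_pos: [0.4972, 0.3301, 0.1012]
eef_rot: [3.14, 0.001, -0.471]
force: [0.6, -0.6, 0.8]
grip_width: 0.996
(array([-0.005,  0.058,  2.574]), np.float64(-26.97))
```

```bash
python3 -m jog '[[0,0,0.05,0.8,0],[0,0,0.05,1.8,0],[0,0,0.05,2.55,0],[0,0,0.05,2.55,0],[0,0,0.05,2.55,0],[0,0,0.05,2.55,0]]'; python3 -m jog '[[1,0,0,0,0],[1,0,0,0,0],[1,0,0,0,0],[1,0,0,0,0],[1,0,0,0,0],[1,0,0,0,0],[1,0,0,0,0],[1,0,0,0,0]]'; python3 w.py w9
```

```text
clock: 9.73
ee_pos: [0.4978, 0.3308, 0.027]
eef_rot: [-3.139, -0.001, -0.47]
force: [0.1, -0.3, -0.3]
grip_width: 0.997
clock: 10.4
ee_pos: [0.4967, 0.3306, 0.0252]
eef_rot: [-3.141, -0.0, -0.469]
force: [-0.9, -0.6, 6.3]
grip_width: 0.222
10.4 [0.4967 0.3306 0.0252] [-3.1411e+00 -3.0000e-04 -4.6900e-01] [-0.86 -0.6   6.3 ] 0.222
```

View pics/w9.png

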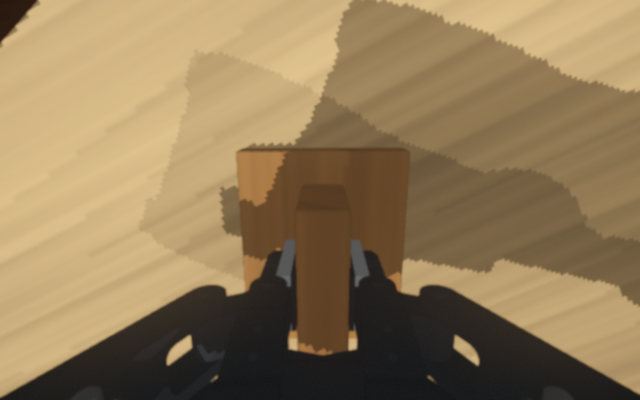

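```bash
python3 -m jog '[[1,0,0,-0.5,0],[1,0,0,-1.2,0],[1,0,0,-2.4,0],[1,0,0,-3.6,0],[1,0,0,-4.8,0],[1,0,0,-6,0],[1,0,0,-6.4,0],[1,0,0,-6.4,0]]';python3 -m jog '[[1,0,0,0,0],[1,0,0,0,0]]'; python3 w.py w10; python3 -c "
from d import *
o=ctrl.get_obs();print(o['force'],o['moment']); print(delta(.56,.034,.22))"
```

```text
clock: 11.12
ee_pos: [0.4979, 0.3316, 0.2204]
eef_rot: [-3.136, -0.003, -0.469]
force: [1.0, 0.5, -3.2]
grip_width: 0.229
clock: 11.28
ee_pos: [0.4955, 0.3297, 0.2146]
eef_rot: [3.138, 0.001, -0.469]
force: [0.1, -0.8, -3.1]
grip_width: 0.223
11.2833 [0.4955 0.3297 0.2146] [ 3.1385e+00  1.4000e-03 -4.6890e-01] [ 0.06 -0.83 -3.1 ] 0.223
[ 0.38175771 -0.00339264 -2.51068512] [ 0.00127043  0.00397324 -0.00372311]
(array([ 6.374,  7.818, -0.167]), np.float64(-26.87))
```

View pics/w10.png

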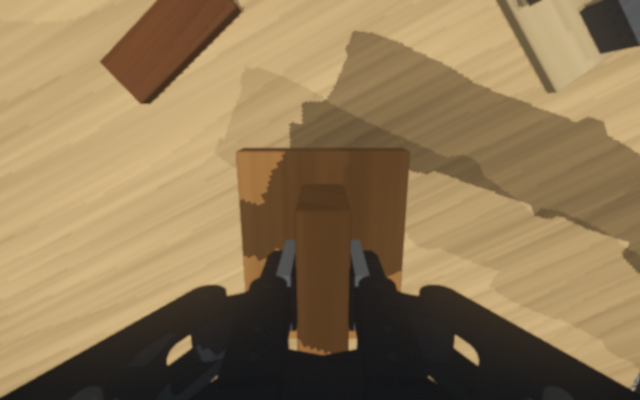

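```bash
python3 - <<'E'
from d import *; import json
from scipy.spatial.transform import Rotation as Ro
c=json.load(open('w10.json')); R=Ro.from_euler('xyz',c['rot']).as_matrix(); b=c['ee'][2]-.0252
for l,z in (([(238,152),(408,151)],b+.014),([(296.5,210),(350,209)],b+.058),([(300,352),(347,352)],b+.058)):
    for p in l: print((R.T@(atz(c,*p,z)-np.array(c['ee']))*1000).round(1))
E
```

```text
[ 47.8 -36.5  11. ]
[48.2 40.5 11.3]
[ 33.7  -7.  -32.9]
[ 34.1  11.1 -32.8]
[-22.9  -6.8 -32.8]
[-22.9  11.1 -32.7]
```

```bash
python3 -c "
from d import *
print(delta(.6248,.0458,.22))"; python3 -m jog '[[1,0.8,1.1,-0.3,-1],[1,1.6,2.2,-0.3,-2],[1,2.4,3.2,-0.3,-3],[1,3.2,4.2,-0.3,-4],[1,4,5.2,-0.3,-5],[1,4.8,6.2,-0.3,-6],[1,5.6,7.2,-0.3,-7],[1,5.6,7.2,-0.3,-7.45]]'; python3 -m jog '[[1,0,0,0,0],[1,0,0,0,0],[1,0,0,0,0]]'; python3 w.py w11; python3 -c "
from d import *
print(delta(.6248,.0458,.215))"
```

```text
(array([ 8.123,  6.491, -0.175]), np.float64(-26.87))
clock: 12.0
ee_pos: [0.5492, 0.0512, 0.2238]
eef_rot: [3.136, 0.003, 0.175]
force: [0.6, -1.6, -2.1]
grip_width: 0.224
clock: 12.25
ee_pos: [0.548, 0.0632, 0.2247]
eef_rot: [-3.141, 0.002, 0.182]
force: [-0.8, 0.1, -2.1]
grip_width: 0.225
12.25 [0.548  0.0632 0.2247] [-3.1408e+00  2.0000e-03  1.8160e-01] [-0.76  0.07 -2.06] 0.225
(array([2.41 , 1.042, 0.328]), np.float64(10.45))
```

View pics/w11.png

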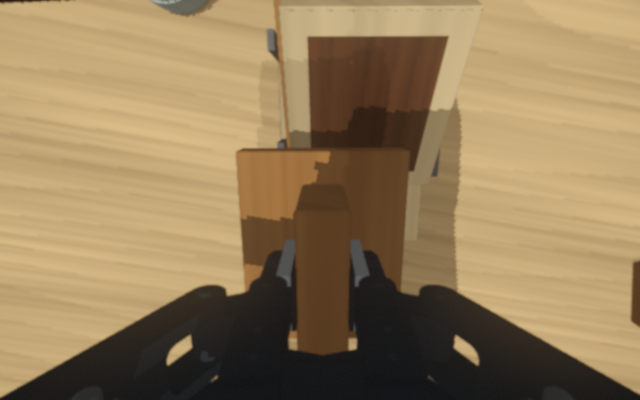

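```bash
cat > b.py <<'E'
from d import *; import json
from scipy.optimize import least_squares
import io,contextlib
with contextlib.redirect_stdout(io.StringIO()):
    import m
c=json.load(open('w11.json'))
L2=np.array([[.065,.055,0],[.065,-.055,0],[.05,.04,0],[.05,-.04,0],[-.05,-.04,0]])
ob=np.array([[285,7],[478,7],[308,38],[447,37],[413,171]])
def pw(p): R,t=m.pose(p);return proj(c,L2@R.T+t)
print((pw(m.r.x)-ob).round(1).tolist())
def res(p): return (pw(p)-ob).ravel()
def res2(p): return np.r_[res(p),m.res(p)]
r=least_squares(res,m.r.x);print(r.x.round(4),np.degrees(r.x[3:]),r.fun.round(1))
r=least_squares(res2,m.r.x);print(r.x.round(4),np.degrees(r.x[3:]),r.fun.round(1))
E
python3 b.py
```

```text
[[-12.5, -2.6], [7.8, -5.7], [-5.1, -3.3], [1.3, -4.3], [0.0, -2.2]]
[0.615  0.0408 0.1238 0.1785 0.4718] [10.22739925 27.02994592] [-1.8  0.8  1.1  0.6  2.4 -1.3 -1.8 -0.4  0.4  0.2]
[0.6145 0.0416 0.127  0.1779 0.4927] [10.19038724 28.23089357] [-4.1  0.7  2.8  0.6  0.7 -1.  -0.9  0.  -0.   0.7  0.4  0.7  0.8  0.4
  1.2  1.4  1.1  1.3 -0.3  0.2  0.1  1.5 -1.8  3.3 -2.5  3.2]
```

```bash
python3 -m jog '[[1,0.5,-1,0,0],[1,1,-2,0,0],[1,1.5,-3,0,0],[1,1.5,-3,0,0],[1,1.5,-3,0,0],[1,1.5,-3,0,0]]'; python3 w.py w12; python3 -m jog '[[1,0,1.2,0,0],[1,0,2.4,0,0],[1,0,3.6,0,0],[1,0,4.8,0,0],[1,0,6,0,0],[1,0,7,0,0],[1,0,7,0,0],[1,0,7,0,0]]';python3 -m jog '[[1,0,0,0,0],[1,0,0,0,0]]'; python3 w.py w13
```

```text
clock: 12.8
ee_pos: [0.5761, 0.1593, 0.2252]
eef_rot: [3.141, 0.001, 0.183]
force: [0.2, -1.0, -2.6]
grip_width: 0.22
12.8 [0.5761 0.1593 0.2252] [3.1412e+00 1.0000e-03 1.8280e-01] [ 0.23 -0.96 -2.64] 0.22
clock: 13.52
ee_pos: [0.6141, -0.0522, 0.2258]
eef_rot: [3.14, 0.0, 0.175]
force: [-0.1, 1.7, -2.6]
grip_width: 0.229
clock: 13.68
ee_pos: [0.6143, -0.0471, 0.2258]
eef_rot: [-3.141, 0.0, 0.182]
force: [-0.4, 0.1, -2.6]
grip_width: 0.225
13.6833 [ 0.6143 -0.0471  0.2258] [-3.141   0.      0.1821] [-0.35  0.11 -2.6 ] 0.225
```

View pics/w12.png

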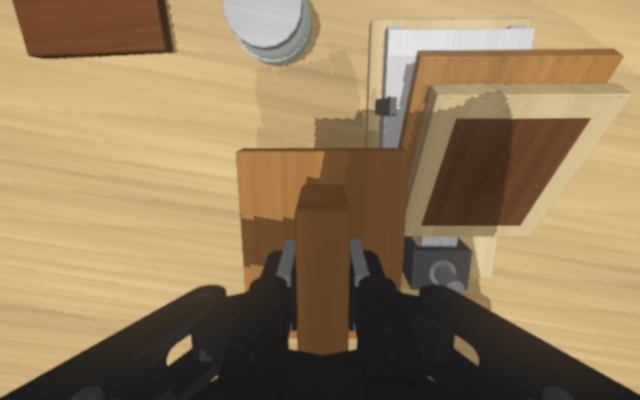

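View pics/w13.png

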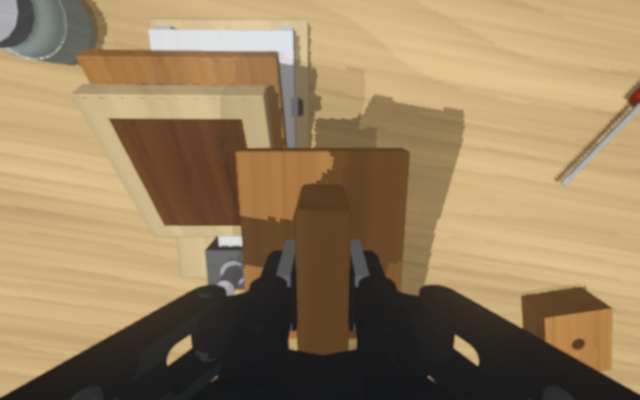

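```bash
python3 - <<'E'
import cv2
a=cv2.imread('pics/w12.png');cv2.imwrite('pics/w12c.png',cv2.convertScaleAbs(cv2.resize(a[70:245,390:640],None,fx=3,fy=3,interpolation=cv2.INTER_CUBIC),alpha=1.5))
a=cv2.imread('pics/w13.png');cv2.imwrite('pics/w13c.png',cv2.convertScaleAbs(cv2.resize(a[70:245,60:310],None,fx=3,fy=3,interpolation=cv2.INTER_CUBIC),alpha=1.5))
E
```

```text
(no output)
```

View pics/w12c.png

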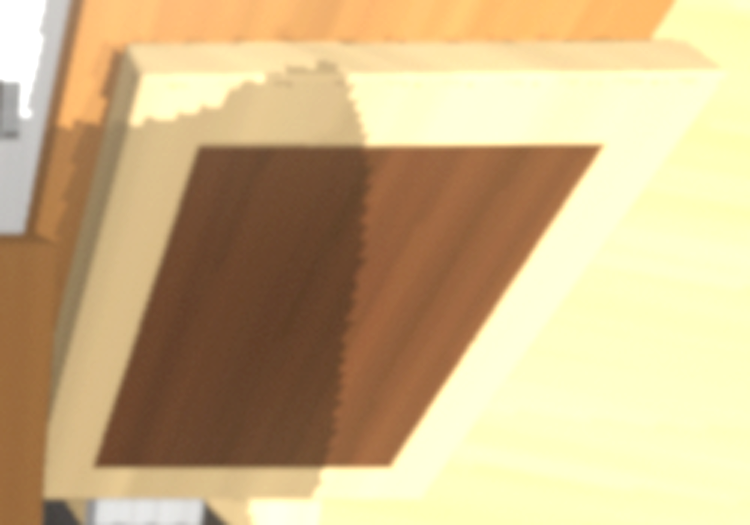

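View pics/w13c.png

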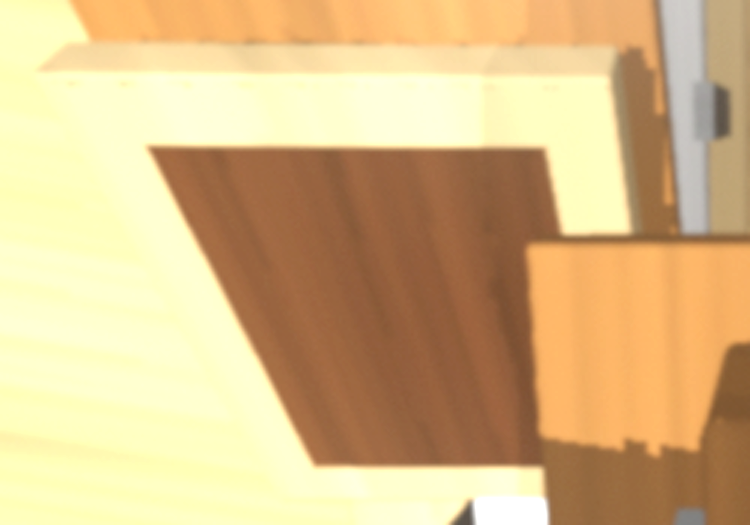

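```bash
cat > b2.py <<'E'
from d import *; import json
from scipy.optimize import least_squares
import io,contextlib
with contextlib.redirect_stdout(io.StringIO()):
    import m
V=m.L; O=np.array([[.065,.055,0],[.065,-.055,0],[-.065,-.055,0],[-.065,.055,0]])
def u(l,ox): return (np.array(l,float)+.5)/3-.5+[ox,70]
D=[('w12.json',np.r_[V,O[:1],O[1:2],O[2:3]],u([(198,147),(602,146),(391,466),(94,466),(140,74),(720,70),(428,500)],390)),
   ('w13.json',np.r_[V[[0,1,3]],O[:1],O[1:2]],u([(150,147),(545,149),(314,466),(42,71),(612,75)],60))]
def res(p):
    R,t=m.pose(p);o=[]
    for f,L,ob in D:
        c=json.load(open(f));o.append((proj(c,L@R.T+t)-ob).ravel())
    return np.concatenate(o)
r=least_squares(res,m.r.x);print(r.x.round(4),np.degrees(r.x[3:]));print(r.fun.round(1))
E
python3 b2.py
```

```text
[0.6146 0.0418 0.1303 0.1847 0.5143] [10.58087901 29.46557847]
[-0.7 -0.6 -1.2 -1.4 -0.3  0.6  0.   0.6 -0.1  0.9  1.8  0.1 -2.   1.
  0.9 -1.1  1.3 -1.4  1.2  0.5 -1.7  0.9  0.4  0.4]
```

```bash
cat > traj.py <<'E'
from d import *
B=np.array([.616,.044]);uu=np.array([np.cos(.1835),np.sin(.1835)])
def P(th,s,sink=0):
    t=np.radians(th);h=.0445
    X=.0566-(s*np.cos(t)+h*np.sin(t))+sink*.492; Z=.1623-(s*np.sin(t)-h*np.cos(t))-.0193-sink*.87
    return X,Z
def rel():
    o=ctrl.get_obs();d=o['ee_pos'][:2]-B;return d@uu,-d[0]*uu[1]+d[1]*uu[0],o['ee_pos'][2]
if __name__=='__main__':
    for th,s in((0,.045),(8,.047),(16,.05),(24,.055),(29.5,.060),(29.5,.065)):
        for k in(0,.006,.012): print(th,s,k,np.round(P(th,s,k),4))
    print('now',np.round(rel(),4)); print(delta(*(B+uu*.0116),.198))
E
python3 traj.py
```

```text
0 0.045 0 [0.0116 0.1875]
0 0.045 0.006 [0.0146 0.1823]
0 0.045 0.012 [0.0175 0.1771]
8 0.047 0 [0.0039 0.1805]
8 0.047 0.006 [0.0068 0.1753]
8 0.047 0.012 [0.0098 0.1701]
16 0.05 0 [-0.0037  0.172 ]
16 0.05 0.006 [-0.0008  0.1668]
16 0.05 0.012 [0.0022 0.1616]
24 0.055 0 [-0.0117  0.1613]
24 0.055 0.006 [-0.0088  0.1561]
24 0.055 0.012 [-0.0058  0.1508]
29.5 0.06 0 [-0.0175  0.1522]
29.5 0.06 0.006 [-0.0146  0.147 ]
29.5 0.06 0.012 [-0.0116  0.1417]
29.5 0.065 0 [-0.0219  0.1497]
29.5 0.065 0.006 [-0.0189  0.1445]
29.5 0.065 0.012 [-0.016   0.1393]
now [-0.0182 -0.089   0.2259]
(array([ 0.991, -2.966,  0.93 ]), np.float64(10.47))
```

```bash
python3 -m jog '[[1,0.4,-1.2,0,0],[1,0.8,-2.4,0,0],[1,0.99,-2.97,0.2,0],[1,0.99,-2.97,0.6,0],[1,0.99,-2.97,0.9,0],[1,0.99,-2.97,0.9,0],[1,0.99,-2.97,0.9,0]]'; cat > q.py <<'E'
from traj import *
o=ctrl.get_obs();print('t',round(o['clock'],2),'rel',np.round(rel(),4),'yaw',np.degrees(o['eef_rot'][2]).round(2),'F',o['force'].round(2),'M',o['moment'].round(3),'w',round(o['grip_width'],3))
E
python3 q.py; python3 w.py s14 scene; python3 - <<'E'
import cv2
a=cv2.imread('pics/s14.png');cv2.imwrite('pics/s14c.png',cv2.resize(a[90:280,240:420],None,fx=4,fy=3.1,interpolation=cv2.INTER_CUBIC))
E
```

```text
clock: 14.32
ee_pos: [0.6272, 0.044, 0.1983]
eef_rot: [3.141, 0.002, 0.18]
force: [0.9, -0.6, -1.9]
grip_width: 0.224
t 14.32 rel [ 0.011  -0.002   0.1983] yaw 10.33 F [ 0.88 -0.61 -1.91] M [-0.009  0.006 -0.024] w 0.224
14.3167 [0.6272 0.044  0.1983] [3.141e+00 1.600e-03 1.804e-01] [ 0.88 -0.61 -1.91] 0.224
```

View pics/s14c.png

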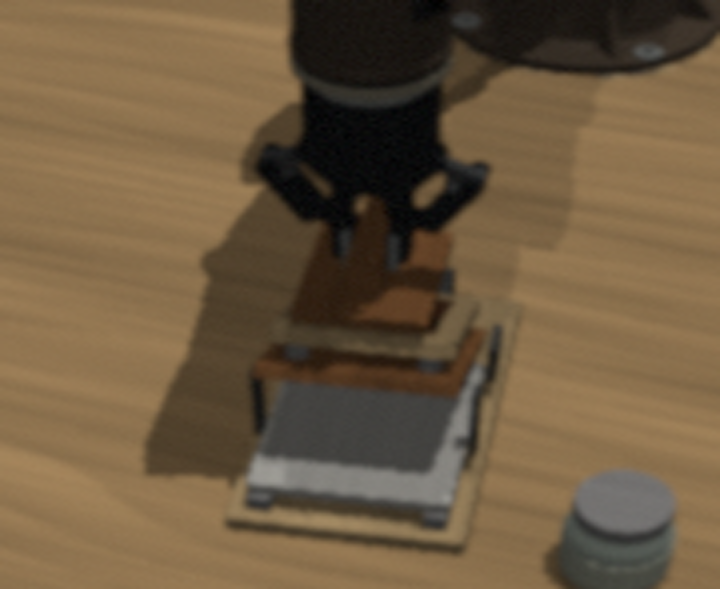

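```bash
python3 -m jog '[[1,0,-0.06,0.2,0],[1,0,-0.06,0.35,0],[1,0,-0.06,0.35,0],[1,0,-0.06,0.35,0]]'; python3 q.py;  python3 -m jog '[[1,0,0,0.1,0],[1,-0.05,0,0.2,0],[1,-0.1,0,0.3,0],[1,-0.1,0,0.3,0]]'; python3 q.py
```

```text
clock: 14.7
ee_pos: [0.6277, 0.0463, 0.1887]
eef_rot: [3.141, -0.001, 0.181]
force: [0.2, -0.7, 0.7]
grip_width: 0.224
t 14.7 rel [1.190e-02 1.000e-04 1.887e-01] yaw 10.34 F [ 0.21 -0.74  0.69] M [-0.107 -0.079 -0.081] w 0.224
clock: 15.03
ee_pos: [0.6267, 0.0462, 0.1809]
eef_rot: [3.141, -0.006, 0.181]
force: [1.9, -1.3, 9.2]
grip_width: 0.227
t 15.03 rel [0.0109 0.0002 0.1809] yaw 10.36 F [ 1.92 -1.35  9.23] M [-0.017 -0.827 -0.057] w 0.227
```

```bash
python3 -m jog '[[1,-0.05,0,0.1,0],[1,-0.1,0,0.2,0],[1,-0.15,0,0.3,0],[1,-0.15,0,0.3,0]]'; python3 q.py; python3 w.py w15; python3 w.py s15 scene; python3 - <<'E'
import cv2
a=cv2.imread('pics/s15.png');cv2.imwrite('pics/s15c.png',cv2.resize(a[90:280,240:420],None,fx=4,fy=3.1,interpolation=cv2.INTER_CUBIC))
E
```

```text
clock: 15.37
ee_pos: [0.6215, 0.0452, 0.1717]
eef_rot: [3.141, -0.004, 0.181]
force: [-0.3, -0.8, 10.0]
grip_width: 0.226
t 15.37 rel [0.0057 0.0002 0.1717] yaw 10.35 F [-0.35 -0.79  9.95] M [-0.052 -0.536  0.023] w 0.226
15.3667 [0.6215 0.0452 0.1717] [ 3.1412 -0.0041  0.1807] [-0.35 -0.79  9.95] 0.226
15.4167 [0.6215 0.0452 0.1718] [ 3.1412 -0.004   0.1807] [-0.63 -0.97 10.13] 0.224
```

View pics/w15.png

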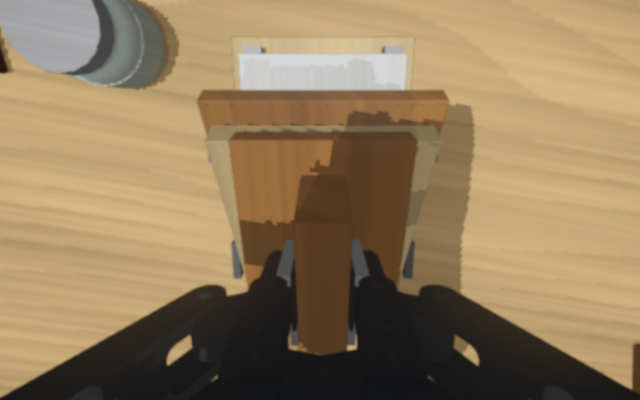

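```bash
python3 -m jog '[[1,-0.07,0,0.07,0],[1,-0.14,0,0.14,0],[1,-0.2,0,0.22,0],[1,-0.2,0,0.22,0]]'; python3 q.py;  python3 -m jog '[[1,-0.07,0,0.1,0],[1,-0.14,0,0.2,0],[1,-0.2,0,0.3,0],[1,-0.24,0,0.35,0],[1,-0.24,0,0.35,0]]'; python3 q.py; python3 w.py w16
```

```text
clock: 15.8
ee_pos: [0.6164, 0.0444, 0.1655]
eef_rot: [3.141, -0.006, 0.181]
force: [0.1, 0.3, 9.3]
grip_width: 0.229
t 15.8 rel [0.0004 0.0003 0.1655] yaw 10.36 F [0.13 0.3  9.32] M [-0.028 -0.884  0.008] w 0.229
clock: 16.22
ee_pos: [0.6086, 0.0431, 0.1546]
eef_rot: [3.141, -0.004, 0.181]
force: [-1.5, -0.1, 9.3]
grip_width: 0.226
t 16.22 rel [-0.0074  0.0005  0.1546] yaw 10.37 F [-1.53 -0.06  9.29] M [ 0.015 -0.583 -0.027] w 0.226
16.2167 [0.6086 0.0431 0.1546] [ 3.1415 -0.0042  0.181 ] [-1.53 -0.06  9.29] 0.226
```

View pics/w16.png

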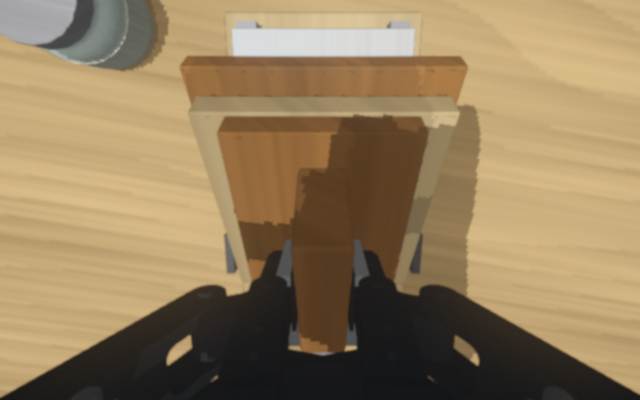

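```bash
python3 -m jog '[[1,-0.07,0,0.1,0],[1,-0.14,0,0.2,0],[1,-0.21,0,0.3,0],[1,-0.28,0,0.38,0],[1,-0.32,0,0.42,0],[1,-0.32,0,0.42,0]]'; python3 q.py; python3 w.py w17; python3 w.py s17 scene; python3 - <<'E'
import cv2
a=cv2.imread('pics/s17.png');cv2.imwrite('pics/s17c.png',cv2.resize(a[90:280,240:420],None,fx=4,fy=3.1,interpolation=cv2.INTER_CUBIC))
E
```

```text
clock: 16.77
ee_pos: [0.5993, 0.0415, 0.1423]
eef_rot: [3.142, -0.005, 0.181]
force: [-2.3, 0.0, 11.2]
grip_width: 0.225
t 16.77 rel [-0.0168  0.0006  0.1423] yaw 10.37 F [-2.3   0.04 11.25] M [ 0.051 -0.448  0.03 ] w 0.225
16.7667 [0.5993 0.0415 0.1423] [ 3.1415 -0.0046  0.1811] [-2.3   0.04 11.25] 0.225
16.8167 [0.5993 0.0415 0.1424] [ 3.1415 -0.0044  0.181 ] [-1.1  -0.32 11.14] 0.228
```

View pics/w17.png

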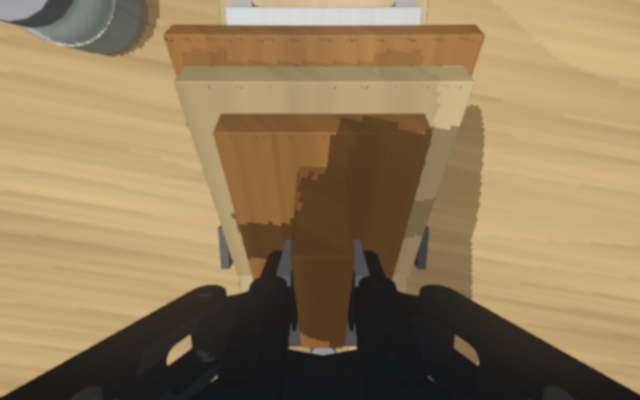

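View pics/s17c.png

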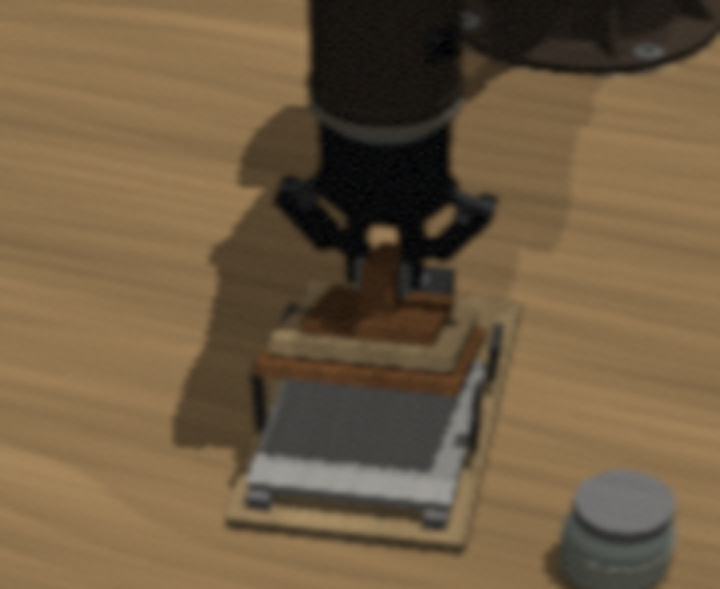

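```bash
python3 -m jog '[[1,0.02,0,0.05,0],[1,0.04,0,0.1,0],[1,0.04,0,0.1,0],[1,0.04,0,0.1,0]]'; python3 q.py;python3 -m jog '[[1,0.02,0,0.05,0],[1,0.04,0,0.1,0],[1,0.04,0,0.1,0],[1,0.04,0,0.1,0]]'; python3 q.py
```

```text
clock: 17.2
ee_pos: [0.6023, 0.042, 0.1411]
eef_rot: [3.141, -0.009, 0.181]
force: [0.5, -0.5, 20.9]
grip_width: 0.221
t 17.2 rel [-0.0138  0.0006  0.1411] yaw 10.37 F [ 0.49 -0.5  20.87] M [ 0.069 -0.512 -0.044] w 0.221
clock: 17.53
ee_pos: [0.6046, 0.0424, 0.1408]
eef_rot: [3.141, -0.012, 0.181]
force: [-5.3, 0.1, 42.0]
grip_width: 0.229
t 17.53 rel [-0.0115  0.0005  0.1408] yaw 10.37 F [-5.34  0.12 41.97] M [-0.064  0.807 -0.018] w 0.229
```

```bash
python3 -m jog '[[1,-0.02,0,-0.1,0],[1,-0.06,0,-0.2,0],[1,-0.1,0,-0.26,0],[1,-0.14,0,-0.26,0],[1,-0.14,0,-0.26,0],[1,-0.14,0,-0.26,0]]'; python3 q.py;python3 -m jog '[[1,0,0,0,0],[1,0,0,0,0],[1,0,0,0,0]]'; python3 q.py; python3 w.py w18; python3 w.py s18 scene;python3 w.py t18 top; python3 - <<'E'
import cv2
a=cv2.imread('pics/s18.png');cv2.imwrite('pics/s18c.png',cv2.resize(a[170:275,280:400],None,fx=6,fy=5.5,interpolation=cv2.INTER_CUBIC))
E
```

```text
clock: 18.03
ee_pos: [0.5973, 0.0411, 0.1438]
eef_rot: [3.142, -0.004, 0.181]
force: [-0.1, -0.7, 7.6]
grip_width: 0.221
t 18.03 rel [-0.0189  0.0006  0.1438] yaw 10.37 F [-0.14 -0.68  7.62] M [ 0.058 -0.611 -0.039] w 0.221
clock: 18.28
ee_pos: [0.5974, 0.0411, 0.1437]
eef_rot: [3.142, -0.004, 0.181]
force: [-0.3, -0.9, 6.7]
grip_width: 0.223
t 18.28 rel [-0.0189  0.0006  0.1437] yaw 10.37 F [-0.29 -0.89  6.71] M [ 0.039 -0.577  0.003] w 0.223
18.2833 [0.5974 0.0411 0.1437] [ 3.1416 -0.0037  0.181 ] [-0.29 -0.89  6.71] 0.223
18.3333 [0.5974 0.0412 0.1437] [ 3.1416 -0.0038  0.181 ] [0.55 0.51 7.43] 0.222
18.3833 [0.5973 0.0412 0.1437] [ 3.1415 -0.0036  0.1812] [-0.65  0.79  7.2 ] 0.225
```

View pics/w18.png

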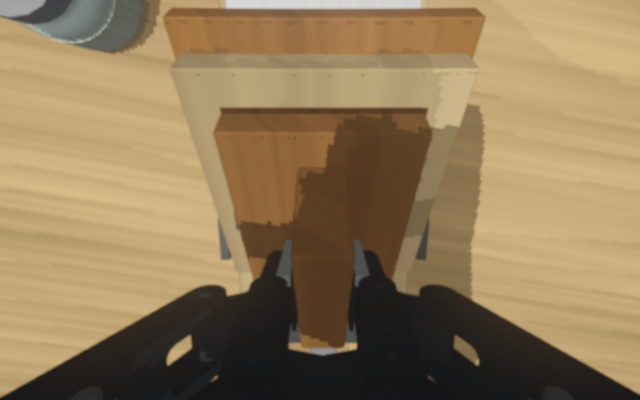

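View pics/s18c.png

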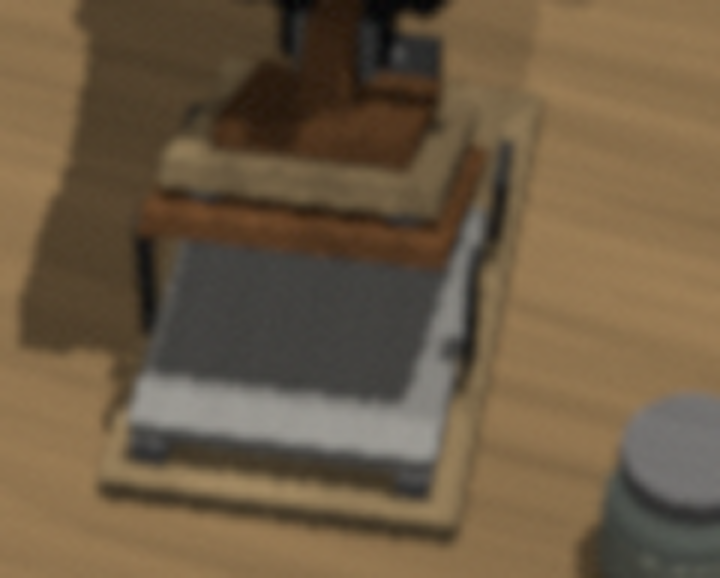

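```bash
python3 - <<'E'
import cv2
a=cv2.imread('pics/w18.png');cv2.imwrite('pics/w18c.png',cv2.convertScaleAbs(cv2.resize(a[0:200,155:490],None,fx=2.3,fy=3,interpolation=cv2.INTER_CUBIC),alpha=1.6))
E
```

```text
(no output)
```

View pics/w18c.png

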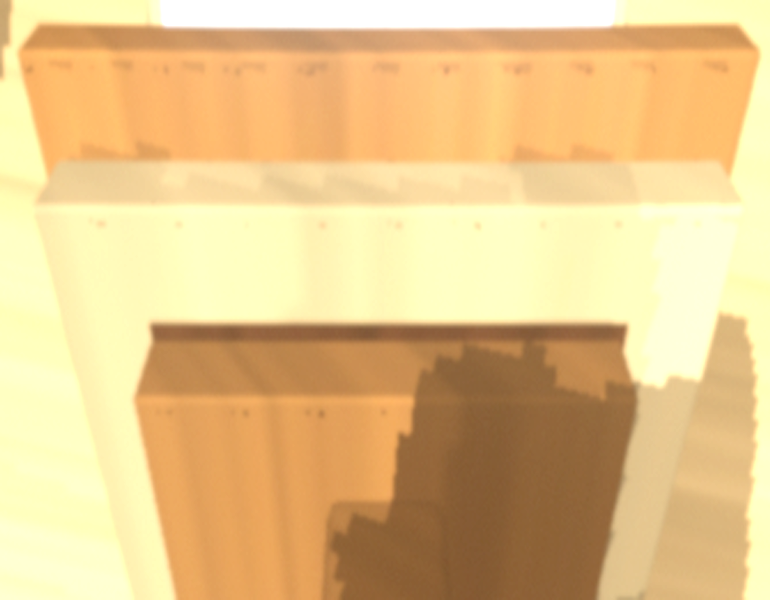

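```bash
cat > f.py <<'E'
from d import *; import json
from scipy.optimize import least_squares
c=json.load(open('w18.json'))
def u(l): return (np.array(l,float)+.5)/[2.3,3]-.5+[155,0]
def fit(L,ob,x0):
    L=np.array(L);ob=u(ob)
    def T(p):
        cy,sy,ct,st=np.cos(p[3]),np.sin(p[3]),np.cos(p[4]),np.sin(p[4])
        R=np.array([[cy,-sy,0],[sy,cy,0],[0,0,1]])@np.array([[ct,0,-st],[0,1,0],[st,0,ct]]);return R
    r=least_squares(lambda p:(proj(c,L@T(p).T+p[:3])-ob).ravel(),x0)
    J=np.linalg.pinv(r.jac.T@r.jac);print(r.x.round(4),np.degrees(r.x[3:]).round(1),'sd(1px)',np.degrees(np.sqrt(J[4,4])).round(1),r.fun.round(1));return r.x,T(r.x)
b,Rb=fit([[.065,.055,0],[.065,-.055,0],[.065,.055,-.014],[.065,-.055,-.014],[.05,.04,0],[.05,-.04,0]],[(38,204),(740,203),(62,160),(716,160),(152,323),(627,323)],[.616,.042,.126,.18,.51])
k,Rk=fit([[.05,.04,.014],[.05,-.04,.014],[.05,.04,0],[.05,-.04,0],[.035,.01,.058],[.035,-.01,.058]],[(136,398),(636,397),(155,341),(625,341),(320,-999),(1,1)][:4]+[(323,592),(445,592)][:0],[.61,.042,.126,.18,.51]) if 0 else fit([[.05,.04,.014],[.05,-.04,.014],[.05,.04,0],[.05,-.04,0]],[(136,398),(636,397),(155,341),(625,341)],[.61,.042,.126,.18,.51])
print('caul in bed',Rb.T@(k[:3]-b[:3]))
E
python3 f.py
```

```text
[0.6196 0.0431 0.1255 0.1818 0.4908] [10.4 28.1] sd(1px) 1.3 [-0.9  0.2  1.2  0.3  0.5  0.4 -0.4  0.3  0.5 -0.6 -0.9 -0.7]
[0.6173 0.0429 0.1241 0.1815 0.4982] [10.4 28.5] sd(1px) 1.7 [ 0.1  0.1  1.7  0.4  0.  -0.2 -1.9 -0.2]
caul in bed [-0.00264613  0.00021806 -0.00020512]
```

```bash
python3 - <<'E'
import cv2,numpy as np
f=lambda n:cv2.resize(cv2.imread(n)[135:265,265:375],None,fx=3.5,fy=3.5,interpolation=cv2.INTER_CUBIC)
cv2.imwrite('pics/cmp.png',np.hstack([f('pics/top0.png'),f('pics/t18.png')]))
E
python3 q.py
```

```text
t 18.43 rel [-0.0189  0.0006  0.1437] yaw 10.37 F [-0.37 -0.76  7.6 ] M [ 0.036 -0.572  0.009] w 0.223
```

View pics/cmp.png

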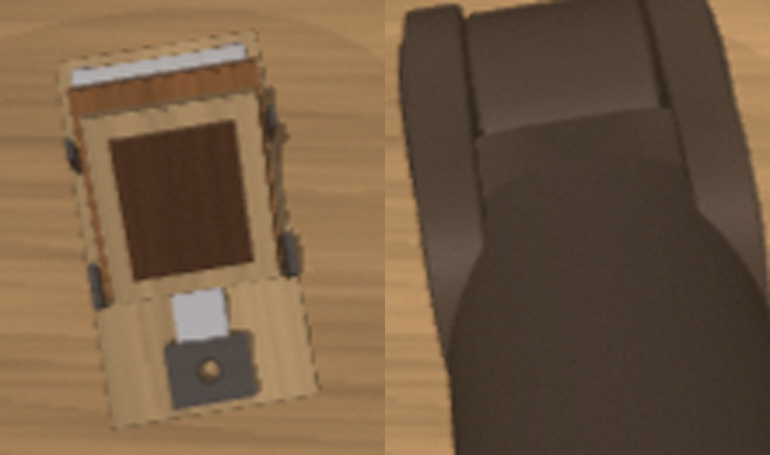

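```bash
python3 - <<'E'
import cv2,numpy as np
a=cv2.imread('pics/scene0.png',0).astype(np.float32);b=cv2.imread('pics/s18.png',0).astype(np.float32)
for n,(x,y,w,h) in dict(carr_rear=(303,232,55,18),carriage=(306,210,52,40),frame_top=(303,203,60,12)).items():
    T=cv2.resize(a[y:y+h,x:x+w],None,fx=8,fy=8,interpolation=cv2.INTER_CUBIC);S=cv2.resize(b[y-6:y+h+6,x-6:x+w+6],None,fx=8,fy=8,interpolation=cv2.INTER_CUBIC)
    m=cv2.matchTemplate(S,T,cv2.TM_CCOEFF_NORMED);_,v,_,l=cv2.minMaxLoc(m);print(n,round(v,3),(l[0]-48)/8,(l[1]-48)/8)
E
```

```text
carr_rear 0.997 -0.125 0.75
carriage 0.994 -0.125 0.75
frame_top 0.734 -0.5 2.375
```

```bash
python3 -c "
from bench import close_job
print(close_job())"; python3 q.py
```

```text
the job is handed in; nothing more can be done
None
the job is handed in; nothing more can be done
```

The pin is home and released, and I handed the job in at about 18.4 s with the caul gripped and pressing steadily on the bed. No verdict was reported, so what follows is my own readings.

**What I did:** I dropped the pin into the ear until its collar sat on it, then let go. The moves can't tilt the tool, so I gripped the caul by its rib and worked its underside against the bed's upper edge until it turned in the fingers. I then pressed once to the bottom stop (44 N) to bring it flush and backed off to about mid-travel.

**Last checks:**

| Check | Reading | Limit |
|---|---|---|
| Caul centring on the bed | −2.6 mm up-slope, +0.2 mm across | ±15 mm |
| Caul height off the bed face | −0.2 mm | ±3 mm |
| Slope difference, caul to bed | 0.4° (each fit good to about 1.5°) | 3.4° |
| Bed pushed in | about 5.5 mm by force, 6.6 mm by camera | 3–9.5 mm |
| Carriage shift | about 2 mm, from a 0.75 px shift in the scene picture | 4 mm |

**Less certain:**
- **Slope:** my estimates of the bed slope ran from 27° to 32° between camera views. I took 29.5° and relied on the hard press to make it flush.
- **Frame top:** the automatic match gave a 2.4 px shift, but the match was poor. By eye its corners had moved less than 1 px.
- **Pin at the end:** the gripper hid the ear, so I did not see the pin again after the press. It was upright with its collar on the ear in the last picture before that.
- **Bystanders:** no move went near the jar, screwdriver or offcut, and I made no separate check of their positions.

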